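# Set the glue-up timer without letting it swivel

## Robot

A 6-joint arm with a two-finger parallel gripper is mounted at the origin on the work surface. World frame = base frame: x ahead of the robot, y to its left, z up, the work surface at z = 0. Lengths are in m, angles in rad, forces in N, time in s.
With the tool pointing down it reaches from about 0.35 to 0.85 m from the base axis. Payload 8.1 kg.
Tool frame: the origin (TCP) lies at the very end of the fingers, on their centre line; the grasp point (between the pads) lies 19 mm behind it (grasp_offset is the distance from the TCP to the grasp point, in m); z points along the fingers, y is the direction in which the jaws open and shut (so a half turn about z gives the same grasp; the last joint's range is limited). The gripper opens to 93 mm and grips with 3 to 60 N. Pads are 15 mm wide; open, the fingers measure 128 mm over their backs; the gripper's body (75 mm by 188 mm) begins 65 mm behind the grasp point.
Start: joints at [-1.328, 0.13, 1.488, -0, 1.523, -0.085], TCP at [0.193, -0.568, 0.219] pointing down, gripper open.
Joint ranges: [-2.96, 2.96], [-0.89, 2.26], [0.02, 2.5], [-1.34, 4.48], [0, 2.73], [-2.66, 2.66]. Speed limits (rad/s): [2.39, 2.39, 2.79, 3.14, 3.14, 3.14].

## Interface

Orientations are given as a rotation vector (axis times angle).
In Python, from plant import read_state, read_camera, close_job, search_frame, masks_of, grasp_offset gives the robot as it stands.
- The arm moves only by the tool drive_tool, never from a script. Its argument "plan" is a list of rows, each an object with "claw": the closure, from 0 (fully open) to 1 (shut); "linear": the shift along the tool's x, y, z in cm, a list of three; "angular": the turn, a rotation vector about the tool's x, y, z in degrees, a list of three. In form: [{"claw": claw, "linear": [tx, ty, tz], "angular": [ax, ay, az]}, ...]. A call has 1 to 12 rows; each row shifts and turns the commanded pose from where the row before left it, along the tool's axes as they then stand; what a row does not reach is not made up. A row lasts 1/8 s, in which the tool goes at most 62.5 mm and 10.7 degrees, less where a joint would pass 70% of its speed; a pose out of reach is approached as far as the arm can. A call is refused whole if a number of a shift passes 6.25 or a number of a turn 10.7, either way. A call with a gripper value outside its range is refused whole. The fingers move at their own pace and stop on an object; "newtons" is the grip in N (left out, the last holds). Time passes only in rows, so rows that do not move let the fingers close. It gives the time, the measured TCP pose, the force and the opening at its end, in the units of the state.
- read_state(): the state, without advancing time (a new reading comes with each control period).
- read_camera(name): name is "scene" or "top" or "wrist"; returns a dict with "pixels" (400x640x3 uint8, red, green, blue), "K" (3x3 intrinsics, pixels), "xyz" and "attitude" of the camera in the world. Camera axes: x right, y up, looking along -z (the intrinsics and any distortion apply to the point x, -y, -z); pixel columns grow to the right and rows downward; lengths in m; the calibration is good to about 2 mm. A picture is of the moment at which its call begins. There is no depth.
- close_job(): hands the job in, once; it reports no verdict.
Trained networks look in a picture, given as the dict that the camera call returned (one of the last four; its "shot" number tells which), for a name from the list of things; names that differ only in an ending like _2 or _b are one class to them, and where a whole thing is asked for, a point or a joint stands for the part that bears it (a point fixed in the world has none). Each returns a list of dicts, best first, with "p" (0 to 1); they miss things now and then, are a little off and sometimes report something else, mostly with a low value. They report only what shows in the picture. A call takes as long as a camera call. They do not tell look-alikes from the thing itself.
- search_frame(picture, label): "at" ([x, y, z] in m, in world coordinates, good to about 4 mm: the middle of the surface that is visible of it).
- masks_of(picture, label): "mask" (400x640 bool, what is visible of it).
The state is a dict: "t": time; "q": joint angles; "dq": joint speeds; "joint_torque": joint torques, N m; "tool_pos": TCP position; "orientation": TCP orientation; "force": force on the tool from outside, world axes, zero at the start; "wrist_torque": the same for the moment, N m; "opening": finger opening in m.
Only numpy, scipy, OpenCV 4.12 (cv2) and the standard library are available. Lean on these libraries where they do the work, as an engineer would, in place of code of your own. Each camera call takes 0.05 s, during which the arm holds its last target.

## Task

The panel has just been glued and clamped. Set the timer that stands on the clamped panel: turn its knob clockwise until the white pointer stands at the one long bold mark on the dial, pressing the light timer down as you turn so that it does not swivel or wander on the wood. Let go and leave it standing there; do not turn the spare timer that stands on the bench.

Things in the scene. Friction and masses are not known exactly. Their poses are not given: they have to be found in the camera images.
- timer_axis (a point): Glue-up timer: a loose 0.2 kg grey puck, 94 mm wide, standing on the panel on a smooth 52 mm foot. Point: on the knob axis, mid grip bar, 71 mm above the timer's underside. Axes are the case's: z up, +y to the dial's long bold mark. Black knob: 58 mm disc, its top 16 mm below this point; on it a bar 46 long, 14 thick, 32 high (top 16 mm above the point). White line on one half is the pointer.
- timer_knob (a joint): Its knob's angle to the case, rad, clockwise from above, 0 to 2.6, starts 0.2-0.6. 0: pointer (along the bar) at the case's -x; 1.57: at +y, the long mark. Friction 0.045 N m, stays where left. On a sprung spindle: pressed, the knob sinks up to 8 mm, 2 N per mm, and springs back; turns at any depth. Unpressed, the whole case swivels with it; 10-14 N down (5-7 mm) holds it still.
- panel: Fixed wooden panel of three boards, 200 x 300 x 20 mm (x, y, z), two bar clamps across it 125 mm either side of its middle (bars up to 29 mm, jaws to 34 mm above the bench, wooden handles out on its -x side). Origin: centre of its underside, on the bench. The timer stands on it near the middle, case x axis along the panel's x within 3 degrees.
- spare_knob (a joint): Angle (rad) of the knob of the spare timer, which looks the same but stands on the bare bench, on the other side from the panel. It starts between 0.3 and 0.5 and must not be turned.
Not all that is in view belongs to the job. What is shaped like the part that bears timer_axis but green or red is not meant.

How it is judged:
At the end, for the whole second after the job is handed in: Timer knob still, at the long mark (1.57 rad +- 0.2); timer upright (0.08 rad) on the panel within 20 mm of its start, its case still square to the panel (x axes within 0.24 rad); the spare timer's knob not turned (between 0.15 and 0.65 rad) (value of joint timer_knob between 1.37 and 1.77 rad and velocity of joint timer_knob between -0.05 and 0.05 rad/s and angle between the x axis of timer_axis and the x axis of panel, either way round below 0.24 rad and distance of timer_axis from where it was at the start of the episode below 0.02 m and angle between timer_axis's own z axis and vertical below 0.08 rad and value of joint spare_knob between 0.15 and 0.65 rad); the robot touches nothing.
It fails at once if the glue-up timer swivels on the panel by more than about 20 degrees (case and panel x axes over 0.35 rad apart) (angle between the x axis of timer_axis and the x axis of panel, either way round above 0.35 rad).
It fails at once if the spare timer's knob is turned (its angle leaves 0.15 to 0.65 rad) (value of joint spare_knob above 0.65 rad or value of joint spare_knob below 0.15 rad).
It also fails if it takes over 37 s, if anything falls off the work surface, if the arm or the gripper's body presses on something with over 40 N, if the wrist force passes 120 N, or if a joint passes its speed limit or range.

## Working session

There is one attempt and no reset: what is moved stays moved. The work goes in short steps, Python scripts to look and compute and a tool call to move; the robot and the scene stay as the last step left them, time stands still between calls to the robot, and variables do not carry over. Pictures are saved under pics/ and viewed, and the job is handed in when it is done.

Besides the shell and the picture viewer there is one more tool, called after "Emit:" as name(argument=value, ...) on one line, values as JSON. drive_tool: Moves the arm, as the interface text tells. Its arguments: {"type":"object","properties":{"plan":{"type":"array"},"newtons":{"type":"number"}},"required":["plan"]}

```bash
mkdir -p pics; ls; cat > h.py <<'E'
import numpy as np,cv2
from scipy.spatial.transform import Rotation as R
from plant import *
def rot(a):
    a=np.array(a,float)
    if a.shape==(3,3): return a
    if a.size==4: return R.from_quat(a).as_matrix()
    return R.from_rotvec(a).as_matrix()
def save(p,n,crop=None,s=1):
    im=p["pixels"][:,:,::-1]
    if crop: im=im[crop[1]:crop[3],crop[0]:crop[2]]
    if s!=1: im=cv2.resize(im,None,fx=s,fy=s,interpolation=cv2.INTER_CUBIC)
    cv2.imwrite("pics/"+n,im)
def ray(p,uv):
    K=np.array(p["K"]);d=np.linalg.solve(K,[uv[0],uv[1],1.]);d=np.array([d[0],-d[1],-d[2]])
    return np.array(p["xyz"]),rot(p["attitude"])@d
def atz(p,uv,z):
    o,d=ray(p,uv);return o+d*(z-o[2])/d[2]
def proj(p,X):
    c=rot(p["attitude"]).T@(np.array(X)-p["xyz"]);c=np.array([c[0],-c[1],-c[2]]);u=np.array(p["K"])@c;return u[:2]/u[2]
def tri(obs):
    A=np.zeros((3,3));b=np.zeros(3)
    for p,uv in obs:
        o,d=ray(p,uv);d/=np.linalg.norm(d);M=np.eye(3)-np.outer(d,d);A+=M;b+=M@o
    return np.linalg.solve(A,b)
E
python3 - <<'E'
from h import *
np.set_printoptions(precision=4,suppress=True)
print(read_state())
for n in ["scene","top","wrist"]:
    p=read_camera(n);save(p,n+"0.png")
    print(n,{k:v for k,v in p.items() if k!="pixels"})
    for l in ["timer_axis","panel"]:
        for d in search_frame(p,l): print(l,d,proj(p,d["at"]))
E
```

```text
pics
{'t': 0.0, 'q': array([-1.3284,  0.1312,  1.4893,  0.    ,  1.523 , -0.0854]), 'dq': array([ 0.0016,  0.0011,  0.0004, -0.0017,  0.0007,  0.0016]), 'joint_torque': array([ -0.0024, -55.9843, -49.1758,   0.0768,   0.0353,  -0.0001]), 'tool_pos': array([ 0.1931, -0.5675,  0.2176]), 'orientation': array([-3.0976, -0.5123,  0.0002]), 'force': array([ 0.6611, -0.7301, -0.2347]), 'wrist_torque': array([-0.0179, -0.0275, -0.0223]), 'opening': 0.09266540334633512}
scene {'K': array([[424.6011,   0.    , 315.8875],
       [  0.    , 424.6011, 198.6034],
       [  0.    ,   0.    ,   1.    ]]), 'xyz': array([ 1.1527, -0.3109,  0.6721]), 'attitude': array([0.7608, 0.5759, 1.258 ]), 'shot': 1}
timer_axis {'at': [0.3421, -0.1468, 0.0407], 'p': 0.55} [300.6252 184.8593]
panel {'at': [0.5795, -0.1958, 0.0183], 'p': 0.77} [300.2168 265.7799]
top {'K': array([[412.5516,   0.    , 322.897 ],
       [  0.    , 412.5516, 196.4057],
       [  0.    ,   0.    ,   1.    ]]), 'xyz': array([ 0.4048, -0.1325,  1.0345]), 'attitude': array([ 0.0658, -0.0225, -1.5649]), 'shot': 2}
timer_axis {'at': [0.5521, -0.176, 0.0597], 'p': 0.93} [352.8407 157.6954]
timer_axis {'at': [0.3278, -0.1452, 0.0444], 'p': 0.85} [339.4229 252.0811]
timer_axis {'at': [0.6076, -0.4408, 0.0357], 'p': 0.6} [461.9021 136.6415]
panel {'at': [0.5349, -0.1807, 0.0217], 'p': 0.6} [354.0433 166.9422]
panel {'at': [0.5738, 0.1666, 0.0515], 'p': 0.55} [210.9695 149.0315]
wrist {'K': array([[288.8609,   0.    , 317.0293],
       [  0.    , 288.8609, 201.2643],
       [  0.    ,   0.    ,   1.    ]]), 'xyz': array([ 0.2602, -0.5451,  0.3861]), 'attitude': array([-0.2223,  0.1606, -1.2356]), 'shot': 3}
```

View pics/scene0.png

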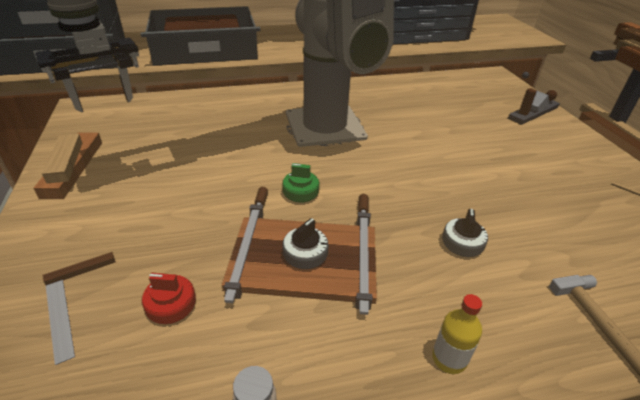

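View pics/top0.png

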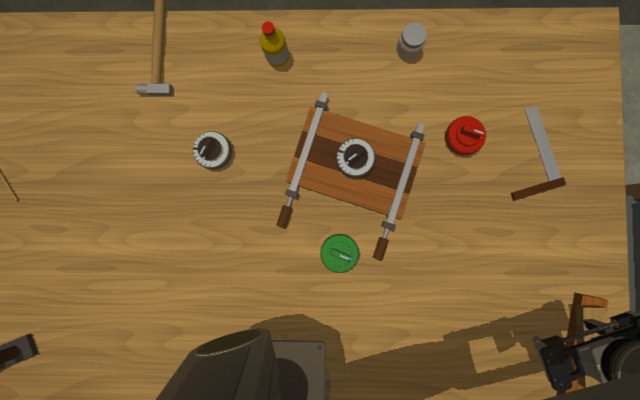

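View pics/wrist0.png

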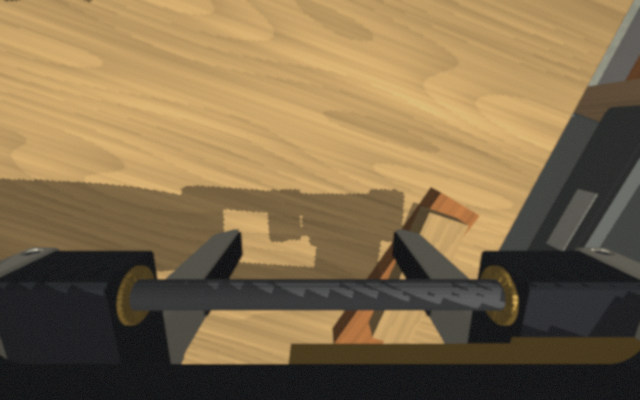

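Candidates: the grey timer on the panel at top (356,158) / scene (305,245); the spare on the bench at top (211,150) / scene (466,235); the green one at top (340,253); the red one at top (467,135). I choose the grey one on the panel, with the clamp handles toward the robot, which makes that the panel's -x side. Now a close crop to check.

```bash
python3 - <<'E'
from h import *
a=cv2.imread("pics/top0.png")[125:190,320:395];b=cv2.imread("pics/scene0.png")[205:280,265:345]
cv2.imwrite("pics/c1.png",np.hstack([cv2.resize(a,(400,400),interpolation=2),cv2.resize(b,(400,400),interpolation=2)]))
E
```

```text
(no output)
```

View pics/c1.png

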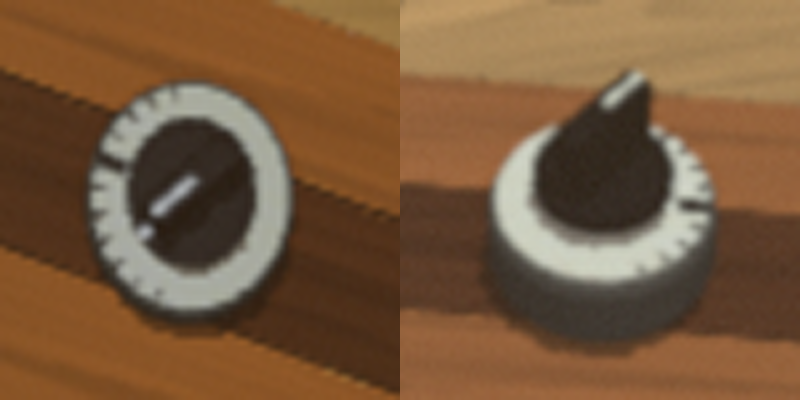

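```bash
python3 - <<'E'
from h import *
np.set_printoptions(precision=4,suppress=True)
t=read_camera("top");s=read_camera("scene")
# timer body centre: from dial outline
c=np.array([320+192/5.33,125+197/6.15]);print("dial ctr @z.05",atz(t,c,.06))
a=atz(t,(348.1,160),.107);b=atz(t,(356.6,154.3),.107);print("line",a,b,np.degrees(np.arctan2(*(a-b)[1::-1])))
m=atz(t,(320+115/5.33,125+160/6.15),.06);print("mark",m)
# panel corners
for uv in [(312,108),(425,145),(404,219),(290,183)]: print(atz(t,uv,.02))
# triangulate knob: bar pointed end top  scene
print("tri pointer end",tri([(t,(347.9,160.2)),(s,(265+240/5,205+70*75/400))]))
for p in (t,s):
    for d in masks_of(p,"timer_axis"):
        ys,xs=np.nonzero(d["mask"]);print(p["shot"],d["p"],xs.mean(),ys.mean(),len(xs))
st=read_state();M=rot(st["orientation"]);print(M)
E
```

```text
dial ctr @z.05 [ 0.5537 -0.1835  0.06  ]
line [ 0.5397 -0.1632  0.107 ] [ 0.5527 -0.1824  0.107 ] 124.18340255968485
mark [ 0.568  -0.1492  0.06  ]
[ 0.6828 -0.0758  0.02  ]
[ 0.5899 -0.3552  0.02  ]
[ 0.4075 -0.3029  0.02  ]
[ 0.4948 -0.0227  0.02  ]
tri pointer end [ 0.5393 -0.1622  0.1073]
4 0.95 338.68585131894486 253.06554756195044 1251
4 0.85 354.4658901830283 157.37437603993345 1202
4 0.81 464.5440374123149 135.3725643024162 1283
5 0.84 299.9300265721878 183.7360496014172 1129
5 0.74 167.24490699734278 297.73649247121347 2258
5 0.62 304.9307411907655 246.43377885783718 1646
[[ 0.9468  0.322  -0.    ]
 [ 0.322  -0.9468 -0.    ]
 [-0.      0.     -1.    ]]
```

The crop shows the grey timer on the boards, pointer at lower left and the bold mark at left. Triangulation puts the pointer end at z 0.107, as the sizes say. The panel is yawed about -17°. I'm moving the wrist above it for a close look.

Emit:
drive_tool(plan=[{"claw": 0, "linear": [2, -0.8, -0.3], "angular": [0, 0, 0]}, {"claw": 0, "linear": [4.2, -1.6, -0.3], "angular": [0, 0, 0]}, {"claw": 0, "linear": [4.2, -1.6, -0.3], "angular": [0, 0, 0]}, {"claw": 0, "linear": [4.2, -1.6, -0.3], "angular": [0, 0, 0]}, {"claw": 0, "linear": [4.2, -1.6, -0.3], "angular": [0, 0, 0]}, {"claw": 0, "linear": [4.2, -1.6, -0.3], "angular": [0, 0, 0]}, {"claw": 0, "linear": [4.2, -1.6, -0.3], "angular": [0, 0, 0]}, {"claw": 0, "linear": [4.2, -1.6, -0.3], "angular": [0, 0, 0]}, {"claw": 0, "linear": [4.2, -1.6, -0.3], "angular": [0, 0, 0]}, {"claw": 0, "linear": [4.2, -1.6, -0.3], "angular": [0, 0, 0]}, {"claw": 0, "linear": [4.2, -1.6, -0.2], "angular": [0, 0, 0]}, {"claw": 0, "linear": [4.0, -1.6, 0], "angular": [0, 0, 0]}])

```text
t: 2.15
tool_pos: [0.5898, -0.2368, 0.2513]
orientation: [3.099, 0.514, 0.001]
force: [0.4, -0.1, 0.5]
opening: 0.0925
```

Emit:
drive_tool(plan=[{"claw": 0.5, "linear": [0, 0, 0], "angular": [0, 0, -9.5]}, {"claw": 0.6, "linear": [0, 0, 0], "angular": [0, 0, -9.5]}, {"claw": 0.6, "linear": [0, 0, 0], "angular": [0, 0, -9.5]}, {"claw": 0.6, "linear": [0, 0, 0], "angular": [0, 0, -9.5]}, {"claw": 0.6, "linear": [0, 0, 0], "angular": [0, 0, -9.5]}, {"claw": 0.6, "linear": [0, 0, 0], "angular": [0, 0, -9.5]}, {"claw": 0.6, "linear": [0, 0, 0], "angular": [0, 0, -9.5]}, {"claw": 0.6, "linear": [0, 0, 0], "angular": [0, 0, -9.5]}, {"claw": 0.6, "linear": [0, 0, 0], "angular": [0, 0, -9.5]}, {"claw": 0.6, "linear": [0, 0, 0], "angular": [0, 0, -9.5]}, {"claw": 0.6, "linear": [0, 0, 0], "angular": [0, 0, -9.5]}, {"claw": 0.6, "linear": [0, 0, 0], "angular": [0, 0, 0]}])

```text
t: 3.65
tool_pos: [0.5886, -0.2381, 0.2509]
orientation: [1.493, 2.764, 0.0]
force: [-0.2, -0.8, 0.4]
opening: 0.0367
```

```bash
python3 - <<'E'
from h import *
np.set_printoptions(precision=4,suppress=True)
p=read_camera("wrist");save(p,"w1.png")
s=read_state();print(s["q"],s["tool_pos"],rot(s["orientation"]),s["force"],s["opening"],s["t"]);print(p["xyz"],p["attitude"])
print(proj(p,[.5537,-.1835,.107]))
E
```

```text
[-0.4656  0.2138  1.3368  0.0003  1.5908 -1.0434] [ 0.5886 -0.2383  0.2509] [[-0.5462  0.8376  0.0003]
 [ 0.8376  0.5462  0.0002]
 [ 0.      0.0003 -1.    ]] [0.2975 0.8004 0.5509] 0.03700234831919772 3.7
[ 0.5502 -0.1791  0.4187] [-0.2499 -0.0759  0.5772]
[317.1799 130.7356]
```

View pics/w1.png

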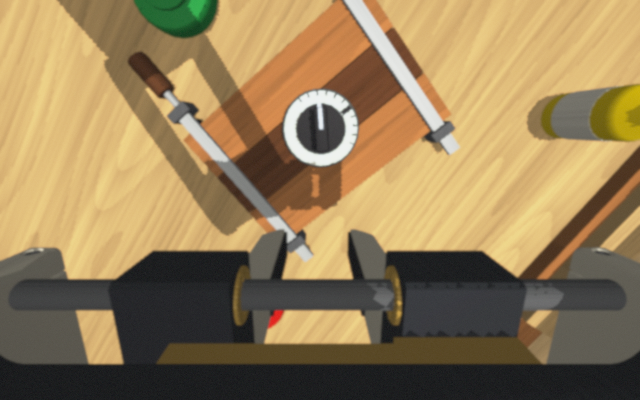

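```bash
python3 - <<'E'
import cv2
a=cv2.imread("pics/w1.png")[80:180,270:370]
cv2.imwrite("pics/w1c.png",cv2.resize(a,(600,600),interpolation=2))
E
```

```text
(no output)
```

View pics/w1c.png

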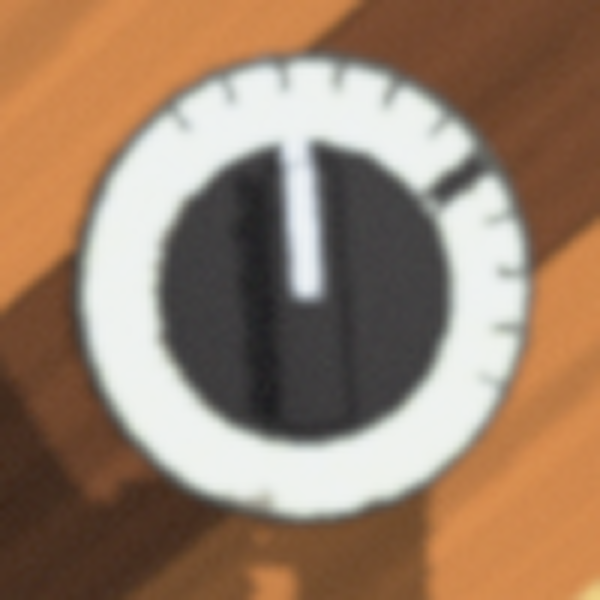

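```bash
python3 - <<'E'
from h import *
np.set_printoptions(precision=4,suppress=True)
p=read_camera("wrist");t=read_camera("top")
f=lambda x,y:(270+x/6-.4,80+y/6-.4)
d=lambda v:np.degrees(np.arctan2(v[1],v[0]))
c=atz(p,f(305,290),.075);print("disc centre",c)
c2=atz(p,f(304,288),.06);print("dial centre .06",c2)
a=atz(p,f(307,298),.107);b=atz(p,f(298,160),.107);print("line",a,b,d(b-a))
l=atz(p,f(435,205),.06);m=atz(p,f(478,155),.06);print("mark",l,m,d(m-l),d((l+m)/2-c2))
# ticks ends
u=atz(p,f(185,125),.06);v=atz(p,f(490,378),.06);print("ticks",d(u-c2),d(v-c2))
# bar outline bottom/top edges
e1=atz(p,f(280,400),.107);e2=atz(p,f(355,400),.107);print("bar edges",e1,e2,(e1+e2)/2)
print("tri knob:",tri([(p,f(307,298)),(t,(356.6,154.3))]), "dial tri",tri([(p,f(304,288)),(t,(356,157.0))]))
for n,pp in(("w",p),("t",t)):
  for q in search_frame(pp,"timer_axis")+search_frame(pp,"panel"): print(n,q,proj(pp,q["at"]))
E
```

```text
disc centre [ 0.5556 -0.1794  0.075 ]
dial centre .06 [ 0.5555 -0.1792  0.06  ]
line [ 0.5562 -0.1803  0.107 ] [ 0.5423 -0.162   0.107 ] 127.14585865338717
mark [ 0.5685 -0.1517  0.06  ] [ 0.5702 -0.1393  0.06  ] 81.89693816322358 67.61631955190762
ticks 160.21182493620435 8.02134570651418
bar edges [ 0.5618 -0.1976  0.107 ] [ 0.5729 -0.1903  0.107 ] [ 0.5673 -0.1939  0.107 ]
tri knob: [ 0.556  -0.1818  0.0898] dial tri [ 0.5547 -0.1813  0.0593]
w {'at': [0.3494, -0.1623, 0.0384], 'p': 0.77} [179.907   15.0394]
w {'at': [0.5528, -0.1814, 0.0601], 'p': 0.62} [317.4048 127.9485]
w {'at': [0.6538, -0.4477, 0.0418], 'p': 0.51} [276.9893 317.9628]
w {'at': [0.539, -0.176, 0.0184], 'p': 0.72} [310.8714 118.316 ]
t {'at': [0.5925, -0.4701, 0.0383], 'p': 0.58} [474.5681 142.6286]
t {'at': [0.531, -0.2228, 0.0193], 'p': 0.85} [371.0885 168.6816]
```

The close view shows the pointer at wrist (319,105), the bold mark at (345,110) and the knob axis at about (321,128). That puts the axis at about (0.5557, -0.1805), the bar at 127°, and the mark 58–60° clockwise from it. I'm moving above it and aligning.

Emit:
drive_tool(plan=[{"claw": 0.6, "linear": [1.6, 0.1, 0], "angular": [0, 0, 0]}, {"claw": 0.6, "linear": [2.5, 0.2, 0], "angular": [0, 0, 0]}, {"claw": 0.68, "linear": [2.5, 0.1, 0], "angular": [0, 0, 0]}, {"claw": 0.68, "linear": [0, 0, 2], "angular": [0, 0, -4]}, {"claw": 0.68, "linear": [0, 0, 4], "angular": [0, 0, 0]}, {"claw": 0.68, "linear": [0, 0, 4], "angular": [0, 0, 0]}, {"claw": 0.68, "linear": [0, 0, 2.5], "angular": [0, 0, 0]}, {"claw": 0.68, "linear": [0, 0, 0], "angular": [0, 0, 0]}])

```text
t: 5.0
tool_pos: [0.5537, -0.1812, 0.1231]
orientation: [-1.394, -2.81, 0.0]
force: [0.1, 0.2, 1.1]
opening: 0.0298
```

```bash
python3 - <<'E'
from h import *
np.set_printoptions(precision=4,suppress=True)
p=read_camera("wrist");s=read_camera("scene")
st=read_state();M=rot(st["orientation"]);print(st["q"],st["tool_pos"],np.degrees(np.arctan2(M[1,0],M[0,0])),st["force"],st["opening"],st["t"])
a=p["pixels"][120:320,180:460,::-1];u,v=proj(s,st["tool_pos"]).astype(int);print(u,v)
b=s["pixels"][v-75:v+75,u-105:u+105,::-1]
cv2.imwrite("pics/a2.png",np.vstack([cv2.resize(a,(420,300),interpolation=2),cv2.resize(b,(420,300),interpolation=2)]))
E
```

```text
[-0.4043  0.1501  1.6371  0.      1.3537 -1.0544] [ 0.5559 -0.1821  0.1266] 127.25216649847896 [ 0.1025 -0.6549  0.5063] 0.02940181239034145 5.1
304 217
```

View pics/a2.png

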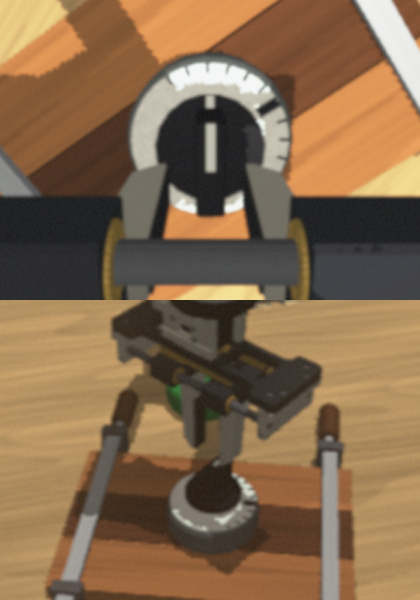

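```bash
python3 - <<'E'
from h import *
np.set_printoptions(precision=4,suppress=True)
p=read_camera("wrist")
st=read_state();M=rot(st["orientation"]);tp=st["tool_pos"]
save(p,"w3.png",(240,140,400,280),5)
f=lambda x,y:(180+x/1.5-.2,120+y/1.5-.2)
for n,uv,z in [("inner",f(210,172),.107),("outer",f(210,98),.107),("bar near end ctr",f(211,214),.107)]:
    X=atz(p,uv,z);print(n,X,M.T@(X-tp))
E
```

```text
inner [ 0.5595 -0.1829  0.107 ] [-0.0022  0.0021  0.0204]
outer [ 0.5383 -0.1552  0.107 ] [0.0326 0.002  0.0203]
bar near end ctr [ 0.5727 -0.1994  0.107 ] [-0.0234  0.0026  0.0204]
```

View pics/w3.png

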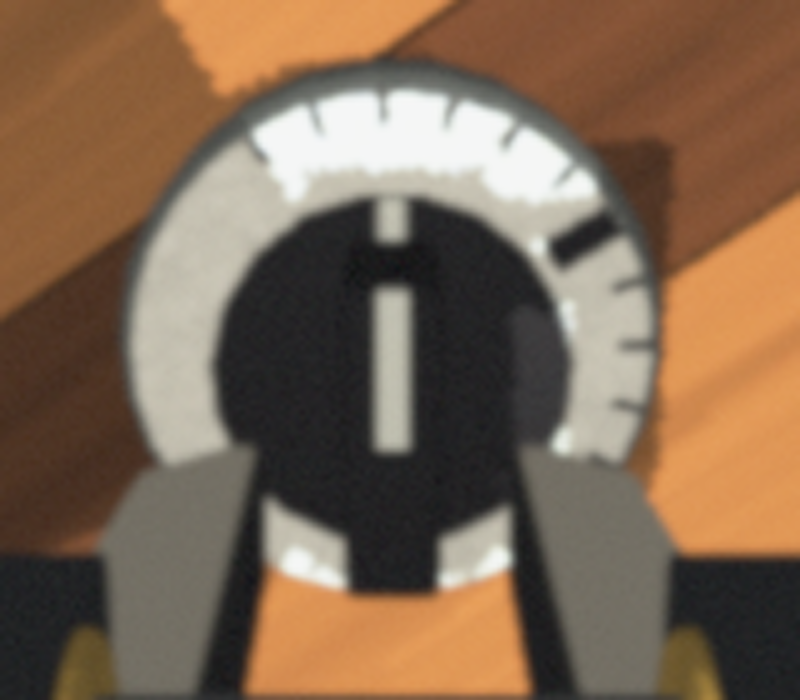

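Everything lines up: the bar lies centred between the fingers (crop (392,370)) with about 1 mm of lateral offset. I'm narrowing the jaws and descending around the bar.

Emit:
drive_tool(plan=[{"claw": 0.76, "linear": [0, 0.1, 0.5], "angular": [0, 0, 0]}, {"claw": 0.76, "linear": [0, 0, 1], "angular": [0, 0, 0]}, {"claw": 0.76, "linear": [0, 0, 1], "angular": [0, 0, 0]}, {"claw": 0.76, "linear": [0, 0, 1], "angular": [0, 0, 0]}, {"claw": 0.76, "linear": [0, 0, 0.6], "angular": [0, 0, 0]}, {"claw": 0.76, "linear": [0, 0, 0], "angular": [0, 0, 0]}, {"claw": 0.76, "linear": [0, 0, 0], "angular": [0, 0, 0]}], newtons=8)

```text
t: 6.02
tool_pos: [0.5565, -0.1814, 0.0849]
orientation: [1.395, 2.815, 0.0]
force: [-0.7, 0.4, 0.6]
opening: 0.0224
```

Emit:
drive_tool(plan=[{"claw": 0.76, "linear": [0, 0, 0.4], "angular": [0, 0, 0]}, {"claw": 0.76, "linear": [0, 0, 0.3], "angular": [0, 0, 0]}, {"claw": 0.76, "linear": [0, 0, 0.0], "angular": [0, 0, 0]}, {"claw": 0.76, "linear": [0, 0, 0], "angular": [0, 0, 0]}])

```text
t: 6.52
tool_pos: [0.5563, -0.1813, 0.0776]
orientation: [-1.395, -2.815, -0.0]
force: [-0.3, 0.1, 0.7]
opening: 0.0222
```

Emit:
drive_tool(plan=[{"claw": 0.76, "linear": [0, 0, 0.3], "angular": [0, 0, 0]}, {"claw": 0.76, "linear": [0, 0, 0.3], "angular": [0, 0, 0]}, {"claw": 0.76, "linear": [0, 0, 0.0], "angular": [0, 0, 0]}, {"claw": 0.76, "linear": [0, 0, 0], "angular": [0, 0, 0]}])

```text
t: 7.02
tool_pos: [0.5567, -0.1815, 0.0723]
orientation: [1.394, 2.814, 0.0]
force: [-0.2, 1.4, 5.3]
opening: 0.0221
```

Contact at z of about 0.075, as expected, with the spring at about 2 N/mm. I'll press to about 12 N, then grip.

Emit:
drive_tool(plan=[{"claw": 0.76, "linear": [0, 0, 0.35], "angular": [0, 0, 0]}, {"claw": 0.76, "linear": [0, 0, 0.0], "angular": [0, 0, 0]}, {"claw": 0.8, "linear": [0, 0, 0.0], "angular": [0, 0, 0]}, {"claw": 0.84, "linear": [0, 0, 0], "angular": [0, 0, 0]}, {"claw": 0.9, "linear": [0, 0, 0], "angular": [0, 0, 0]}, {"claw": 0.9, "linear": [0, 0, 0], "angular": [0, 0, 0]}], newtons=8)

```text
t: 7.78
tool_pos: [0.5571, -0.1822, 0.0698]
orientation: [1.394, 2.813, -0.001]
force: [-3.5, -1.0, 9.7]
opening: 0.0139
```

```bash
python3 - <<'E'
from h import *
np.set_printoptions(precision=4,suppress=True)
st=read_state();print(st["q"],st["tool_pos"],st["force"],st["wrist_torque"],st["opening"])
p=read_camera("wrist");save(p,"w4.png",(220,140,420,290),4)
E
```

```text
[-0.403   0.2097  1.6798 -0.0007  1.2499 -1.0534] [ 0.5571 -0.1822  0.0698] [-3.4604 -0.9585  9.7262] [-0.2582  0.4132  0.0465] 0.013917158679248217
```

View pics/w4.png

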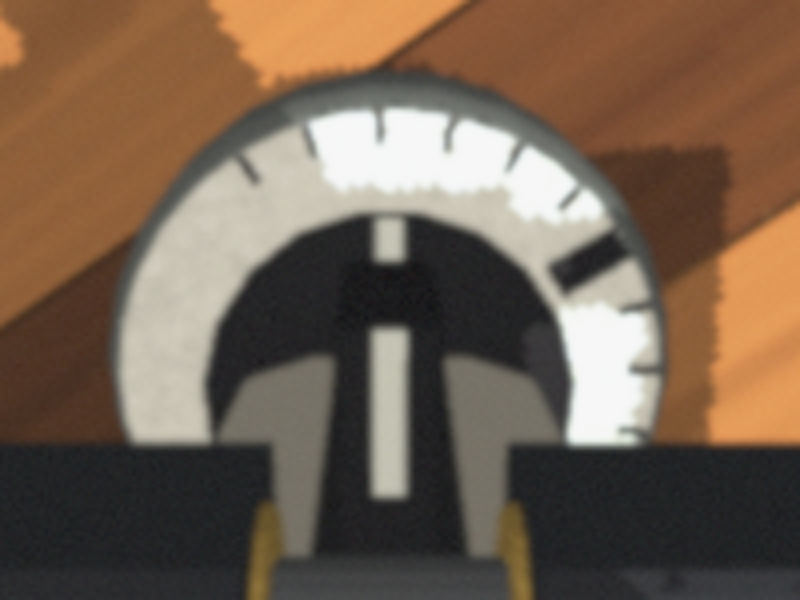

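```bash
python3 - <<'E'
from h import *
np.set_printoptions(precision=4,suppress=True)
st=read_state();p=read_camera("wrist");tp=st["tool_pos"];M=rot(st["orientation"])
f=lambda x,y:(220+x/4-.4,140+y/4-.4)
for z in(.056,.06):
  c=None
  for n,uv in [("t0",(246,168)),("t1",(310,140)),("t2",(380,125)),("t3",(450,132)),("t4",(516,156)),("t5",(571,198)),("mark",(590,262)),("t7",(637,306)),("t8",(645,370)),("t9",(637,433))]:
    X=atz(p,f(*uv),z);v=M.T@(X-tp);print(n,v[:2]*1000,"cw deg from tool x",np.degrees(np.arctan2(v[1],v[0])))
E
```

```text
t0 [ 35.5905 -22.4645] cw deg from tool x -32.25992773660031
t1 [ 40.1011 -12.1733] cw deg from tool x -16.886471140248094
t2 [42.4936 -1.068 ] cw deg from tool x -1.4396998875116984
t3 [41.3763 10.0119] cw deg from tool x 13.602442086809766
t4 [37.5229 20.5709] cw deg from tool x 28.73256704572296
t5 [30.6789 29.6045] cw deg from tool x 43.97899967122611
mark [19.9962 33.1356] cw deg from tool x 58.89050591217938
t7 [12.4642 41.2184] cw deg from tool x 73.17506406175167
t8 [ 1.2312 43.1759] cw deg from tool x 88.3665700479993
t9 [-10.1628  42.4648] cw deg from tool x 103.45907589677623
t0 [ 36.3586 -21.9623] cw deg from tool x -31.133964120832754
t1 [ 40.7698 -11.898 ] cw deg from tool x -16.269009454664516
t2 [43.1096 -1.0375] cw deg from tool x -1.3786667324185353
t3 [42.017  9.798] cw deg from tool x 13.126383900973165
t4 [38.2484 20.1243] cw deg from tool x 27.75096414094765
t5 [31.5553 28.9588] cw deg from tool x 42.54302485471319
mark [21.1081 32.412 ] cw deg from tool x 56.92601959926624
t7 [13.7422 40.3166] cw deg from tool x 71.17797853426677
t8 [ 2.7569 42.2309] cw deg from tool x 86.26492850638932
t9 [-8.3859 41.5355] cw deg from tool x 101.41445590057953
```

The ticks are 15° apart and the mark is 58° clockwise of the bar. I'll press a touch more and turn the first 30°.

Emit:
drive_tool(plan=[{"claw": 0.9, "linear": [0, 0, 0.15], "angular": [0, 0, 0]}, {"claw": 0.9, "linear": [0, 0, 0], "angular": [0, 0, 3]}, {"claw": 0.9, "linear": [0, 0, 0.0], "angular": [0, 0, 5]}, {"claw": 0.9, "linear": [0, 0, 0], "angular": [0, 0, 5]}, {"claw": 0.9, "linear": [0, 0, 0], "angular": [0, 0, 5]}, {"claw": 0.9, "linear": [0, 0, 0], "angular": [0, 0, 5]}, {"claw": 0.9, "linear": [0, 0, 0], "angular": [0, 0, 5]}, {"claw": 0.9, "linear": [0, 0, 0], "angular": [0, 0, 2]}, {"claw": 0.9, "linear": [0, 0, 0], "angular": [0, 0, 0]}], newtons=12)

```text
t: 9.0
tool_pos: [0.5564, -0.1824, 0.0683]
orientation: [2.076, 2.356, -0.002]
force: [-6.3, -0.9, 13.7]
opening: 0.0137
```

```bash
python3 - <<'E'
from h import *
np.set_printoptions(precision=4,suppress=True)
st=read_state();M=rot(st["orientation"]);print(np.degrees(np.arctan2(M[1,0],M[0,0])),st["tool_pos"],st["force"],st["wrist_torque"],st["opening"])
p=read_camera("wrist");save(p,"w5.png",(220,140,420,290),4)
E
```

```text
97.2398503876824 [ 0.5564 -0.1824  0.0683] [-6.2622 -0.9245 13.733 ] [-0.3746  1.161  -0.0128] 0.013744722322373271
```

View pics/w5.png

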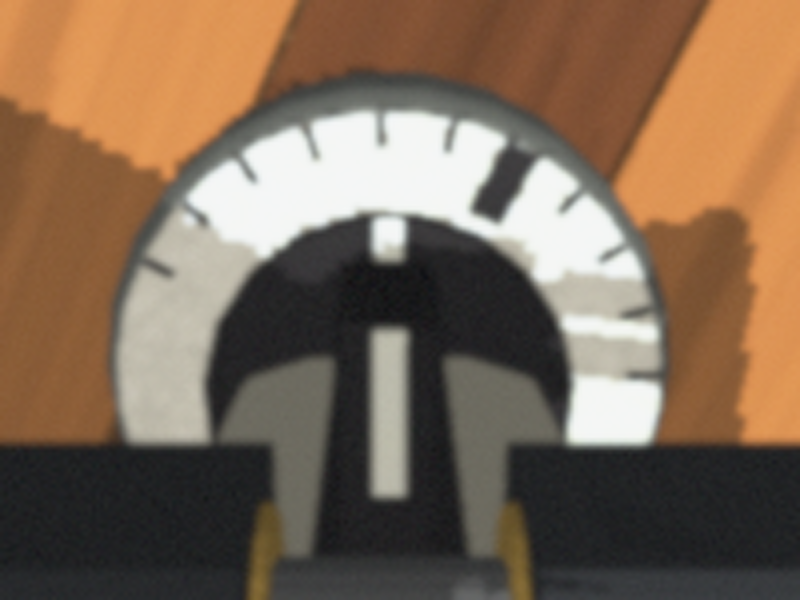

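The case is holding still and the mark has moved 30° towards the pointer. The side force is 6 N, so I'll ease the tool 1 mm towards -x, then turn the remaining 28°.

Emit:
drive_tool(plan=[{"claw": 0.9, "linear": [0, -0.1, 0], "angular": [0, 0, 0]}, {"claw": 0.9, "linear": [0, 0, 0], "angular": [0, 0, 3]}, {"claw": 0.9, "linear": [0, 0, 0.0], "angular": [0, 0, 5]}, {"claw": 0.9, "linear": [0, 0, 0], "angular": [0, 0, 5]}, {"claw": 0.9, "linear": [0, 0, 0], "angular": [0, 0, 5]}, {"claw": 0.9, "linear": [0, 0, 0], "angular": [0, 0, 5]}, {"claw": 0.9, "linear": [0, 0, 0], "angular": [0, 0, 4]}, {"claw": 0.9, "linear": [0, 0, 0], "angular": [0, 0, 1]}, {"claw": 0.9, "linear": [0, 0, 0], "angular": [0, 0, 0]}])

```text
t: 10.18
tool_pos: [0.5555, -0.1823, 0.0683]
orientation: [2.584, 1.785, -0.001]
force: [-6.6, -0.6, 13.1]
opening: 0.0142
```

```bash
python3 - <<'E'
from h import *
np.set_printoptions(precision=4,suppress=True)
st=read_state();M=rot(st["orientation"]);print(np.degrees(np.arctan2(M[1,0],M[0,0])),st["tool_pos"],st["force"],st["wrist_torque"],st["opening"])
p=read_camera("wrist");save(p,"w6.png",(220,140,420,290),4)
E
```

```text
69.26079229237251 [ 0.5555 -0.1823  0.0683] [-6.6307 -0.5757 13.077 ] [-0.1724  1.2451  0.0268] 0.014190425705635402
```

View pics/w6.png

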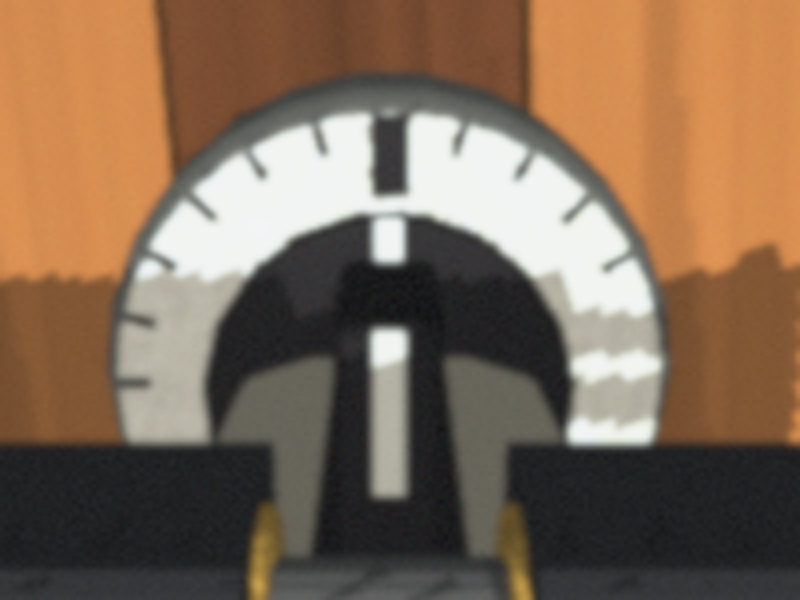

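The pointer at (388,350) is exactly in line with the bold mark at (390,155). I'm opening while still pressed, then lifting away.

Emit:
drive_tool(plan=[{"claw": 0.82, "linear": [0, 0, 0], "angular": [0, 0, 0]}, {"claw": 0.78, "linear": [0, 0, 0], "angular": [0, 0, 0]}, {"claw": 0.75, "linear": [0, 0, 0], "angular": [0, 0, 0]}, {"claw": 0.75, "linear": [0, 0, 0], "angular": [0, 0, 0]}, {"claw": 0.75, "linear": [0, 0, -0.3], "angular": [0, 0, 0]}, {"claw": 0.75, "linear": [0, 0, -0.3], "angular": [0, 0, 0]}, {"claw": 0.75, "linear": [0, 0, -0.4], "angular": [0, 0, 0]}, {"claw": 0.75, "linear": [0, 0, 0], "angular": [0, 0, 0]}])

```text
t: 11.22
tool_pos: [0.5548, -0.1812, 0.0762]
orientation: [-2.584, -1.785, 0.001]
force: [0.6, 0.5, 0.2]
opening: 0.0231
```

```bash
python3 - <<'E'
from h import *
np.set_printoptions(precision=4,suppress=True)
st=read_state();M=rot(st["orientation"]);print(np.degrees(np.arctan2(M[1,0],M[0,0])),st["tool_pos"],st["force"],st["wrist_torque"],st["opening"])
p=read_camera("wrist");save(p,"w7.png",(220,140,420,290),4)
E
```

```text
69.28359367504609 [ 0.5548 -0.1812  0.0762] [0.648  0.5169 0.2087] [-0.007  -0.1308 -0.0304] 0.023103058642149163
```

View pics/w7.png

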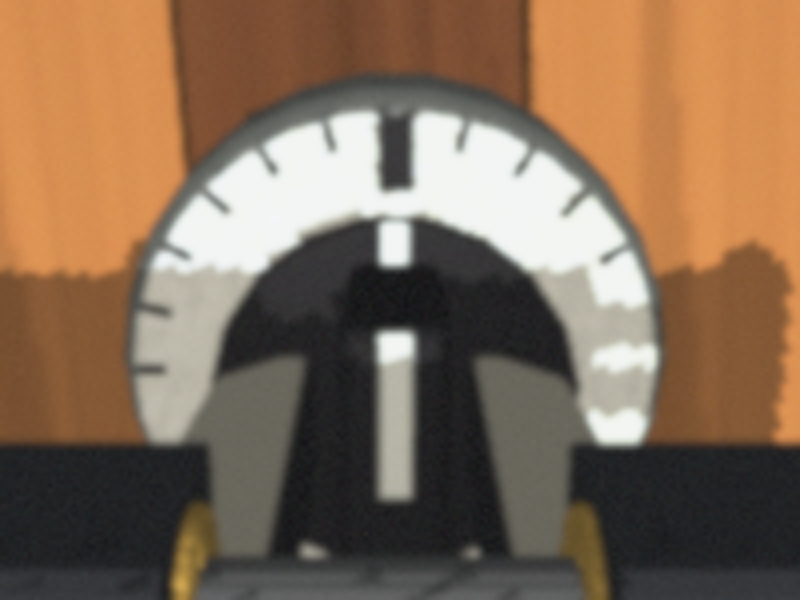

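The fingers are free (force about 0) and the pointer is on the mark. I'm lifting straight up and backing off for a final look.

Emit:
drive_tool(plan=[{"claw": 0.72, "linear": [0, 0, -0.5], "angular": [0, 0, 0]}, {"claw": 0.72, "linear": [0, 0, -1], "angular": [0, 0, 0]}, {"claw": 0.7, "linear": [0, 0, -2], "angular": [0, 0, 0]}, {"claw": 0.7, "linear": [0, 0, -4], "angular": [0, 0, 0]}, {"claw": 0.7, "linear": [0, 0, -5], "angular": [0, 0, 0]}, {"claw": 0.7, "linear": [0, 0, -5], "angular": [0, 0, 0]}, {"claw": 0.7, "linear": [-3, 0, 0], "angular": [0, 0, 0]}, {"claw": 0.7, "linear": [-4, 0, 0], "angular": [0, 0, 0]}, {"claw": 0.7, "linear": [0, 0, 0], "angular": [0, 0, 0]}, {"claw": 0.7, "linear": [0, 0, 0], "angular": [0, 0, 0]}, {"claw": 0.7, "linear": [0, 0, 0], "angular": [0, 0, 0]}])

```text
t: 12.65
tool_pos: [0.531, -0.2461, 0.2521]
orientation: [2.584, 1.787, 0.001]
force: [0.1, 0.3, 0.4]
opening: 0.028
```

```bash
python3 - <<'E'
from h import *
np.set_printoptions(precision=4,suppress=True)
st=read_state();print(st["tool_pos"],st["force"],st["t"])
p=read_camera("wrist");s=read_camera("scene");save(p,"w8.png")
u,v=proj(p,[.5555,-.1805,.075]).astype(int);print(u,v)
a=p["pixels"][max(v-50,0):v+50,u-50:u+50,::-1];b=s["pixels"][200:300,250:350,::-1]
cv2.imwrite("pics/f8.png",np.hstack([cv2.resize(a,(400,400),interpolation=2),cv2.resize(b,(400,400),interpolation=2)]))
cv2.imwrite("pics/s8.png",s["pixels"][:,:,::-1])
E
```

```text
[ 0.531  -0.2461  0.2521] [0.1097 0.3167 0.4127] 12.65
316 125
```

View pics/f8.png

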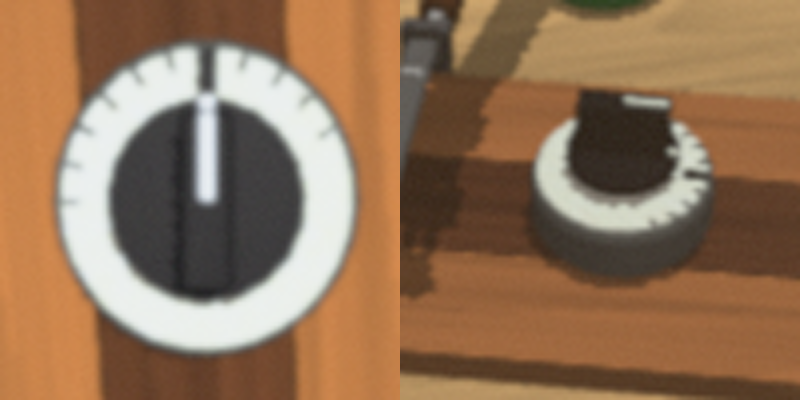

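View pics/s8.png

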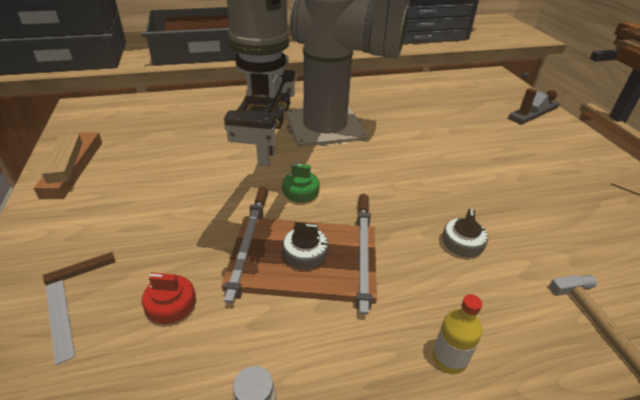

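The close view shows the pointer at (206,150) in line with the bold mark at (206,70). The boards run parallel to the mark to within a few degrees, and the timer is still at scene (305,245). The spare at (466,235) is untouched and the arm is clear, so I'm handing in.

```bash
python3 -c "
from plant import *
print(close_job())"
```

```text
the job is handed in; nothing more can be done
None
```

The panel timer is set: its pointer stands on the long bold mark, and I handed the job in at about 12.7 s of the 37 s allowed.

**What I did:** I gripped the knob bar of the grey timer on the panel and pressed it down with 13–14 N. I turned it 58° clockwise, opened the fingers while still pressing, and lifted clear.

**Last checks:**
- **Pointer:** it was in line with the mark to within about 2° in the close wrist view.
- **Case:** it looked square to the boards to within a few degrees. It had moved no more than a few millimetres, judged by eye against the starting view.
- **Arm and spare timer:** the tool was clear of everything, with the force reading about 0. The spare timer looked untouched in the scene view.

**What disagreed:**
- **Knob axis:** early estimates from the top and wrist cameras differed by about 4 mm. I used a value between them, and the closer wrist view and the grip confirmed it.
- **Side force:** about 6 N stayed on the tool while it was pressed, and a 1 mm correction did not remove it. It went away on release.

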